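Fetch the cutter basket out of the soak tank with the hook rod

ROBOT

A 6-joint arm with a two-finger parallel gripper is mounted at the origin on the work surface. World frame = base frame: x ahead of the robot, y to its left, z up, the work surface at z = 0. Lengths are in mm, angles in rad, forces in N, time in s.
With the tool pointing down it reaches from about 350 to 775 mm from the base axis. Payload 7.3 kg.
Tool frame: the origin (TCP) lies at the very end of the fingers, on their centre line; the grasp point (between the pads) lies 19 mm behind it (bot.grip_point_offset is the distance from the TCP to the grasp point, in mm); z points along the fingers, y is the line along which they close (so a half turn about z gives the same grasp; the last joint's range is limited). The gripper opens to 92 mm and grips with 3 to 60 N. Pads are 19 mm wide; open, the fingers measure 130 mm over their backs; the gripper's body (75 mm by 190 mm) begins 47 mm behind the grasp point.
Start: joints at [1.193, 0.342, 1.524, -0, 1.275, -0.146], TCP at [120.592, 510.982, 226.741] pointing down, gripper open.
Joint ranges: [-2.53, 2.53], [-0.77, 2.02], [0.04, 2.7], [-1, 4.14], [0.28, 2.66], [-3.11, 3.11]. Speed limits (rad/s): [2.57, 2.57, 3.14, 3.14, 3.14, 3.14].

INTERFACE

Orientations are given as [roll, pitch, yaw] about the fixed x, y, z axes, in that order (R = Rz(yaw) Ry(pitch) Rx(roll)).
In Python, from plant import bot gives the robot as it stands. The module is installed in compiled form; this text tells all that it offers.
- The arm moves only by the shell command python3 -m jog 'ROWS' [OPENING]. ROWS is JSON, a list of rows, each a list of 6 numbers: the shift along the tool's x, y, z in mm, then the turn, a rotation vector about the tool's x, y, z in rad. In form: [[dx, dy, dz, rx, ry, rz], ...]. A call has 1 to 12 rows; each row shifts and turns the commanded pose from where the row before left it, along the tool's axes as they then stand; what a row does not reach is not made up. A row lasts 1/10 s, in which the tool goes at most 50 mm and 8.59 degrees, less where a joint would pass 70% of its speed; a pose out of reach is approached as far as the arm can. A call with a gripper value outside its range is refused whole. OPENING is the opening in per cent of the stroke, from 0 (shut) to 100 (fully open), set as the call begins (- or left out, the last holds). The fingers move at their own pace and stop on an object; the grip force is fixed at half the most. Time passes only in rows, so rows that do not move let the fingers close. It gives the time, the measured TCP pose, the force, the opening and the grip force at its end, in the units of the state.
- bot.get_obs(): the state, without advancing time (a new reading comes with each control period).
- bot.capture(name): name is "side" or "top" or "wrist"; returns the picture (420x560x3 uint8, red, green, blue); there is no depth.
- bot.camera_model(name): a dict with "fx", "fy", "cx", "cy" (pixels), "position" and "orientation" of the camera in the world; the wrist camera has in their place "T_tool_cam" (4x4, takes a point from camera to tool coordinates, whose origin is the TCP and whose axes are the flange's). Camera axes: x right, y down, z forward; pixel columns grow to the right and rows downward; lengths in mm; the calibration is good to about 2 mm. A picture is of the moment at which its call begins: read the wrist's pose just before it. camera_model takes no time and is no camera call.
- bot.close_job(): hands the job in; it is judged then, once.
Trained networks look in the newest picture that a camera, given by its name, has taken for a name from the list of things; names that differ only in an ending like _2 or _b are one class to them, and where a whole thing is asked for, a point or a joint stands for the part that bears it (a point fixed in the world has none). Each returns a list of dicts, best first, with "p" (0 to 1); they miss things now and then, are a little off and sometimes report something else, mostly with a low value. They report only what shows in the picture. A call takes as long as a camera call.
- bot.outline_of(target, camera): "mask" (420x560 bool, what is visible of it) and "pixel" ([column, row] in pixels, amid what is visible of it).
The state is a dict: "time": time; "joint_positions": joint angles; "dq": joint speeds; "tau": joint torques, N m; "tool_pos": TCP position; "tcp_rot": TCP orientation; "contact_force": force on the tool from outside, world axes, zero at the start; "moment": the same for the moment, N m; "grip_width": finger opening in mm; "finger_force": force on a finger pad.
Only numpy, scipy, OpenCV 4.12 (cv2) and the standard library are available. Lean on these libraries where they do the work, as an engineer would, in place of code of your own. Each camera call takes 0.05 s, during which the arm holds its last target. There are 200 camera calls.

TASK

The soak tank has been drained. Using the hook rod, gently feel for and catch the swinging bail of the cutter basket, lift the basket straight up out of the deep, narrow tank and stand it upright in the middle of the draining tray: do not touch the basket with the gripper, force it or the hook against the tank and its liner, let it drop or tip it, or disturb the other things. Then unhook and hang the hook rod back in the free slot of its stand, beside the brush.

Things in the scene. Friction and masses are not known exactly. Their poses are not given: they have to be found in the camera images.
- tank: Drained sheet-metal soak tank, open on top, fixed: 160 (x) x 110 (y) x 185 high, walls 4, inside 152 x 102, floor 8; rolled rim round the top, 172 x 122 overall, loop handles to 202 (x); drain cock sticks out 30 low on its +y face (towards the robot). Ledges on the inner +x and -x walls, tops 62 above the bench, carry the basket. Origin: centre of its underside, z up.
- tank_mouth (a point): Centre of the tank's mouth, 185 above the bench; the tank's axes. A tight removable perforated liner lines the tank's two long sides: upright plates facing +y and -y, 140 long, tops 167 above the bench, inner faces 80 apart, but the liner sits up to 8 off centre in y. That offset is NOT reported: look or feel.
- basket: Wire basket of cutters, 116 (x) x 58 (y), side rims 30 high, contents below 20, 0.3 to 0.65 kg. It hangs deep in the tank by two end lugs (undersides 38 above its origin) on the ledges, a few mm off the tank's centre and yaw. Origin: centre of its underside (24 above the bench in the tank), z up. Nothing crosses its middle above the contents.
- bail_pivot (a point): Midpoint of the bail's pivot axis (along basket x), 42 above the basket's origin. The bail is a 6 mm wire: arms at x = +-52, crossbar 58 from the axis, its centre crimp 64. It swings freely 1.3 rad either way, and has flopped against the liner's +y or -y plate, leaning 25 to 48 degrees; which is NOT reported: look or feel. Falls over when let go.
- hook_rod: Hook rod, 0.16 kg: wooden handle 16 (x) x 22 (y) from 6 to 78 above the origin, collar 26 across and 6 thick, 7 mm steel rod down to a J hook pointing to +y: underside 133.5 below the origin at y = 12; slim tip (4.4 thick), outer face at y = 28, top 113.5 below. Origin: centre of the collar's underside, on the rod's axis, z up. Grip along its x. Starts hanging in a slot, hook to the stand's front.
- hook_trough (a point): Bottom of the hook's inside, where a wire rests: 12 towards +y and 126.5 below the hook rod's origin.
- tray: Shallow steel draining tray, fixed, 200 (x) x 160 (y) x 20 high, walls 4; the ribs on its floor are 8 above the bench and carry what stands in it. Origin: centre of its underside, z up.
- stand: Fixed two-place hanging stand: base plate 12 thick, a post at the back (x = 46 to 64), on top a 6 mm plate, upper face 155 above the bench, with two slots 14 wide, open to the front, from x = -26 to 11 at y = +50 and -50; a stop lip 4 high at the mouths (x = -26 to -22). Lift a tool over the lip, draw it out to -x. Origin: bench level, z up.
- slot_a (a point): Place in the stand's +y slot where a hanging tool's collar underside rests: 155 above the bench, x = 0, y = +50 in the stand's frame. Hook rod and brush hang in slot_a and slot_b either way round.
- slot_b (a point): The same in the -y slot: y = -50 in the stand's frame.
- brush: Cleaning brush with the same collar, a shorter handle (to 52 above the origin) and a bristle head 26 thick and 70 long at the foot instead of a hook. Hangs in the other slot; leave it. Origin: centre of its collar's underside.
- oil_can: Bystander: oil can, 54 diameter, 100 high, origin at its foot.
- tape: Bystander: tape measure, 62 x 28 x 62 high, origin at its foot; lies between the task's things and the robot.
- scraper: Bystander: screwdriver lying on the bench near the robot, about 200 long.
- square: Bystander: try square, blade 300 x 25, lying flat beyond the task's things.

How it is judged (in metres and radians):
On the way, in this order (a step that is already met when the one before it is completed fails the run):
1. the basket hangs from the hook, clear above the tank (height (world z) of basket above 0.18 m and contact force between hook_rod and basket above 1 N and contact force between basket and tank below 0.1 N), for 0.1 s.
2. the basket stands in the draining tray, let go by the hook (z of basket in the frame of tray below 0.014 m and horizontal distance between basket and tray below 0.035 m and contact force between hook_rod and basket below 0.05 N), for 0.2 s.
At the end, for the whole second after the job is handed in: The basket stands level (within 0.08 rad) and still on the tray's ribs, its centre within 35 mm of the tray's, and the hook rod hangs upright (within 0.1 rad) and still in either slot of the stand, its collar within 12 mm of the slot's resting point (z of basket in the frame of tray between 0.004 and 0.014 m and horizontal distance between basket and tray below 0.035 m and angle between basket's own z axis and vertical below 0.08 rad and linear speed of basket below 0.02 m/s and (distance between hook_rod and slot_a below 0.012 m or distance between hook_rod and slot_b below 0.012 m) and angle between hook_rod's own z axis and vertical below 0.1 rad and linear speed of hook_rod below 0.05 m/s); the robot touches nothing.
It fails at once if the hook rod presses on the tank or its liner with more than 8 N, or pulls or presses on the basket or its bail with more than 20 N (contact force between hook_rod and tank above 8 N or contact force between hook_rod and basket above 20 N).
It fails at once if the basket is forced against the tank or its liner or set down on the tray with more than 20 N (contact force between basket and tank above 20 N or contact force between basket and tray above 20 N).
It fails at once if the robot itself touches the basket (0.5 N) or knocks the tank (5 N) (contact force between any of the arm, the fingers and basket above 0.5 N or contact force between any of the arm, the fingers and tank above 5 N).
It fails at once if the basket tips by more than 35 degrees (angle between basket's own z axis and vertical above 0.61 rad).
It fails at once if one of the other things is moved by more than 30 mm (distance of any of brush, oil_can, tape, scraper, square from where it was at the start of the episode above 0.03 m).
It also fails if it takes over 72 s, if anything falls off the work surface, if the arm or the gripper's body presses on something with over 40 N, if the wrist force passes 120 N, or if a joint passes its speed limit or range.

## Working session

There is one attempt and no reset: what is moved stays moved. The work goes in short steps, Python scripts to look and compute and a shell command to move; the robot and the scene stay as the last step left them, time stands still between calls to the robot, and variables do not carry over. Pictures are saved under pics/ and viewed, at most 15 in all, crops included, and the job is handed in when it is done.

```bash
mkdir -p pics
cat > h.py <<'E'
from plant import bot
import numpy as np, cv2
from scipy.spatial.transform import Rotation as R
def cam(n):
    m=bot.camera_model(n)
    K=np.array([[m['fx'],0,m['cx']],[0,m['fy'],m['cy']],[0,0,1]])
    if n=='wrist':
        o=bot.get_obs(); T=np.eye(4); T[:3,:3]=rot(o['tcp_rot']); T[:3,3]=o['tool_pos']
        T=T@np.array(m['T_tool_cam']); return K,T[:3,:3],T[:3,3]
    return K,rot(m['orientation']),np.array(m['position'])
def rot(a):
    a=np.array(a)
    return a if a.shape==(3,3) else R.from_euler('xyz',a).as_matrix()
def ray(c,px,z):
    K,Rm,p=c; px=np.atleast_2d(px).astype(float)
    d=(Rm@np.linalg.inv(K)@np.c_[px,np.ones(len(px))].T).T
    return p+d*((z-p[2])/d[:,2])[:,None]
def proj(c,P):
    K,Rm,p=c; q=(K@Rm.T@(np.atleast_2d(P)-p).T).T
    return q[:,:2]/q[:,2:]
def save(n,f,img=None):
    im=bot.capture(n) if img is None else img
    cv2.imwrite(f'pics/{f}.png',im[...,::-1]); return im
E
python3 - <<'E'
from h import *
for n in('top','side','wrist'): print(n,bot.camera_model(n))
a=save('top','top0'); b=save('side','side0')
for n in('top','side'):
  for t in('tank','basket','hook_rod','tray','stand','brush','oil_can','tape','scraper','square'):
    r=bot.outline_of(t,n)
    for q in r[:2]: print(n,t,round(q['p'],2),np.round(q['pixel']),q['mask'].sum())
print(bot.get_obs())
E
```

```text
top {'fx': 397.5646447135385, 'fy': 397.5646447135385, 'cx': 284.3663624586164, 'cy': 205.08280193853565, 'position': array([ 507.41583639,    3.09794506, 1135.3550194 ]), 'orientation': array([-3.08417338, -0.00880872, -1.57414646])}
side {'fx': 491.8747031317413, 'fy': 491.8747031317413, 'cx': 276.4108990875097, 'cy': 208.32608426344598, 'position': array([ 535.51656857, 1079.37154832,  837.03470271]), 'orientation': array([-2.15913307,  0.01800207, -3.10204845])}
wrist {'fx': 338.2743849482218, 'fy': 338.2743849482218, 'cx': 278.749027654947, 'cy': 207.0649418989053, 'T_tool_cam': array([[ 1.22533542e-03, -9.54572263e-01, -2.97977002e-01,
         7.99091182e+01],
       [ 9.99998325e-01,  1.57470340e-03, -9.32403546e-04,
        -4.20486785e-02],
       [ 1.35927196e-03, -2.97975360e-01,  9.54572594e-01,
        -1.58300427e+02],
       [ 0.00000000e+00,  0.00000000e+00,  0.00000000e+00,
         1.00000000e+00]])}
top tank 0.7 [408. 230.] 3119
top basket 0.87 [393. 219.] 1044
top hook_rod 0.59 [136. 228.] 226
top hook_rod 0.18 [312. 137.] 1188
top tray 0.74 [282. 211.] 4070
top 
[... 689 characters left out ...]
: 1.1, 'joint_positions': array([ 1.19298967e+00,  3.42016240e-01,  1.52409284e+00, -3.72959826e-05,
        1.27537127e+00, -1.45986898e-01]), 'dq': array([ 2.23610189e-05, -6.79263059e-04, -5.19412984e-04, -8.41863190e-04,
       -5.23824495e-04, -1.87435070e-03]), 'tau': array([-5.44502345e-04, -4.31129265e+01, -2.44481349e+01,  7.16787530e-02,
        4.84454446e-02,  2.14262980e-05]), 'tool_pos': array([120.61211312, 510.98821182, 226.73457638]), 'tcp_rot': array([3.14148674e+00, 5.16381775e-05, 2.90978375e+00]), 'contact_force': array([ 0.4846102 , -0.23656323,  0.93462644]), 'moment': array([ 0.01217136, -0.03834407, -0.07155619]), 'finger_force': 0.0, 'grip_width': 91.98516854814372}
```

Run:
```python
import cv2
a=cv2.imread('pics/top0.png');cv2.imwrite('pics/top0c.png',cv2.resize(a[100:320,90:460],None,fx=2.16,fy=2.16,interpolation=cv2.INTER_CUBIC))
b=cv2.imread('pics/side0.png');cv2.imwrite('pics/side0c.png',cv2.resize(b[90:390,160:460],None,fx=2,fy=2,interpolation=cv2.INTER_CUBIC))
```

```text
(no output)
```

View pics/top0c.png

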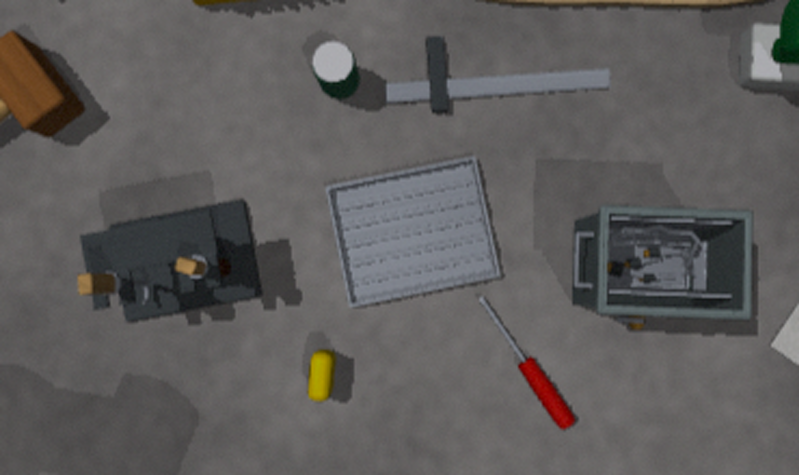

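View pics/side0c.png

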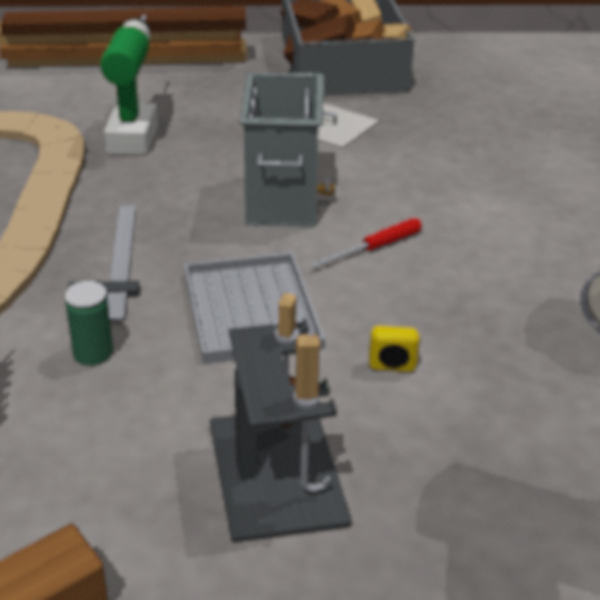

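The top view shows the stand at left with the hook rod in its +y slot (handle at crop 98,284) and the brush at 190,266. The tray is in the middle, and the tank is at right with the drain cock towards the robot. The bail seems to lean to the far side. I'll measure the poses by fitting, then check the bail with the wrist camera.

Run:
```python
from h import *
from scipy.optimize import least_squares
ims={n:cv2.imread(f'pics/{n}0.png') for n in('top','side')}
bot.capture('top'); c=cam('top')
for t,z in(('tank',185),('tray',20),('stand',155),('basket',54)):
    m=bot.outline_of(t,'top')[0]['mask'].astype(np.uint8)
    cn=max(cv2.findContours(m,0,1)[0],key=cv2.contourArea)[:,0]
    W=ray(c,cn,z)[:,:2].astype(np.float32)
    (x,y),(w,h),a=cv2.minAreaRect(W); print(t,np.round((x,y,w,h,a),1))
K={'oil_can':100,'tape':62,'scraper':10,'square':5,'hook_rod':155+78,'brush':155+52}
for t,z in K.items():
    r=bot.outline_of(t,'top')
    if r: print(t,np.round(ray(c,r[0]['pixel'],z)[0]),r[0]['p'])
# handle tops
for px in [(90+85/2.16,100+284/2.16),(90+180/2.16,100+266/2.16)]: print(px,np.round([ray(c,px,z)[0] for z in(233,207)]))
# stand plate outline crop
cr=ims['top'][170:270,110:230];cv2.imwrite('pics/stand.png',cv2.resize(cr,None,fx=6,fy=6,interpolation=cv2.INTER_CUBIC))
```

```text
tank [ 516.  -274.2  199.9  134.3   89.2]
tray [565.6   3.9 160.8 200.9  11.9]
stand [523.1 278.7 114.7 194.4  11.9]
basket [ 530.8 -302.4  120.6   70.8   89.8]
oil_can [752.  96. 100.] 0.73
tape [387. 122.  62.] 0.79
scraper [ 376. -158.   10.] 0.74
square [762. -80.   5.] 0.71
hook_rod [498. 322. 233.] 0.62
brush [510. 234. 207.] 0.5
(129.35185185185185, 231.48148148148147) [[501. 345. 233.]
 [500. 355. 207.]]
(173.33333333333331, 223.14814814814815) [[519. 246. 233.]
 [519. 253. 207.]]
```

View pics/stand.png

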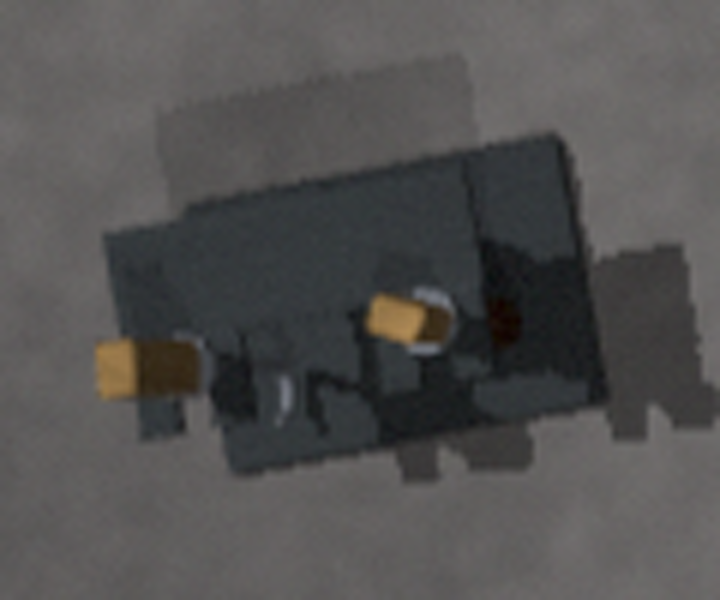

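Run:
```python
import cv2
a=cv2.imread('pics/top0.png');cv2.imwrite('pics/tank.png',cv2.resize(a[188:258,350:446],None,fx=8,fy=8,interpolation=cv2.INTER_CUBIC))
```

```text
(no output)
```

View pics/tank.png

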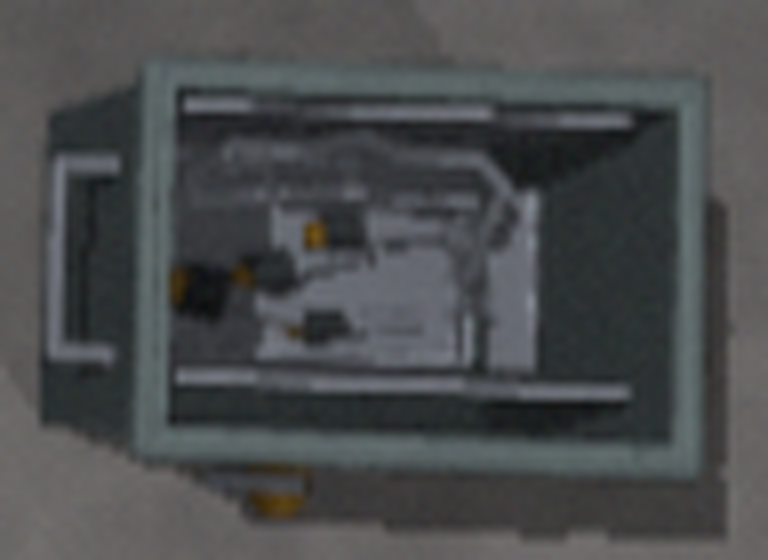

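The bail leans to the far plate (world +X, tank −y): crossbar from (230,145) to (485,158), with its crimp at (365,138). Liner tops are at rows 103–120 and 377–393.

```bash
cat >> h.py <<'E'
def tpx(u,v): return (350+(u+.5)/8-.5,188+(v+.5)/8-.5)
E
python3 - <<'E'
from h import *
c=cam('top')
cor=ray(c,[tpx(*p) for p in((145,63),(707,78),(702,475),(133,460))],185)[:,:2]
ctr=cor.mean(0); print('rim',np.round(cor,1),ctr)
e=cor[0]-cor[1]+cor[3]-cor[2]; yaw=np.degrees(np.arctan2(e[1],e[0]))-90
print('tank x-axis deg from +Y',yaw, np.linalg.norm(cor[0]-cor[1]),np.linalg.norm(cor[0]-cor[3]))
y=np.radians(yaw+90); ex=np.array([np.cos(y),np.sin(y)]);ey=np.array([-ex[1],ex[0]])
print('ey',ey)
def loc(P): d=P[...,:2]-ctr; return np.c_[d@ex,d@ey]
print('liner',np.round(loc(ray(c,[tpx(*p) for p in((185,103),(632,121),(180,377),(632,393))],167)),1))
for z in(110,117,124): print('bail',z,np.round(loc(ray(c,[tpx(*p) for p in((225,143),(490,157),(365,138))],z)),1))
print('bask floor rim z54',np.round(loc(ray(c,[tpx(*p) for p in((535,190),(535,365),(475,165),(475,360),(365,195),(365,365))],54)),1))
# stand
s=lambda u,v:(110+(u+.5)/6-.5,170+(v+.5)/6-.5)
pl=ray(c,[s(107,235),s(465,155)],155)[:,:2];d=pl[0]-pl[1]
print('stand plate',pl,np.linalg.norm(d),'yaw',np.degrees(np.arctan2(d[1],d[0]))-90)
print('base', ray(c,[s(565,137),s(606,400),s(232,472)],12)[:,:2])
print('hook handle top',ray(c,[s(117,368)],233),'collar',ray(c,[s(188,366)],158),'brush collar',ray(c,[s(432,320)],158),'brush top',ray(c,[s(392,314)],207))
E
python3 -m jog '[[0,0,-35,0,0,0.14],[0,35,-30,0,0,0.14],[0,50,0,0,0,0.14],[0,0,0,0,0,0.02]]' 60
```

```text
rim [[ 584.7 -205.7]
 [ 579.7 -374.9]
 [ 460.9 -370.4]
 [ 466.  -200.3]] [ 522.79035556 -287.8274497 ]
tank x-axis deg from +Y -1.6985096300032296 169.30080917777443 118.82727725268943
ey [-0.99956063  0.02964024]
liner [[ 67.6 -49. ]
 [-69.5 -47.2]
 [ 68.   34.6]
 [-70.   35.8]]
bail 110 [[ 41.3 -40.7]
 [-44.7 -38.5]
 [ -4.  -43.6]]
bail 117 [[ 43.  -40.3]
 [-42.4 -38.1]
 [ -2.  -43.1]]
bail 124 [[ 44.7 -39.8]
 [-40.1 -37.6]
 [ -0.  -42.6]]
bask floor rim z54 [[-78.4 -31. ]
 [-78.9  28.6]
 [-57.8 -39. ]
 [-58.4  27.4]
 [-20.3 -27.8]
 [-20.9  30.1]]
stand plate [[555.80324432 380.44362007]
 [588.32194011 234.3144012 ]] 149.70375474096818 yaw 12.545820606789832
base [[608.51724982 221.05709091]
 [484.7281998  200.84522777]
 [451.78681921 375.12896599]]
hook handle top [[501.84587664 345.70839599 233.        ]] collar [[502.09799873 345.35743815 158.        ]] brush collar [[520.51039543 246.33578084 158.        ]] brush top [[522.2297247  249.65110326 207.        ]]
time: 2.05
tool_pos: [160.5, 590.9, 289.3]
tcp_rot: [3.141, 0.0, 2.464]
contact_force: [0.2, -0.4, -1.6]
grip_width: 64.3
finger_force: 0.0
```

```bash
cat >> h.py <<'E'
def to(x,y,z,yaw):
    o=bot.get_obs(); T=rot(o['tcp_rot']); p=np.array(o['tool_pos'])
    G=R.from_euler('xyz',[np.pi,0,yaw]).as_matrix()
    print('q6',o['joint_positions'][5].round(2),'turn(rotvec tool)',R.from_matrix(T.T@G).as_rotvec().round(3),'shift after turn',(G.T@(np.array([x,y,z])-p)).round(1),'shift before turn',(T.T@(np.array([x,y,z])-p)).round(1), 't',o['time'])
E
python3 -m jog '[[0,0,0,0,0,-0.147],[0,0,0,0,0,-0.147],[0,0,0,0,0,-0.147],[0,0,0,0,0,-0.147],[0,0,0,0,0,-0.147],[0,0,0,0,0,-0.147],[0,0,0,0,0,0]]'
python3 -c "
from h import *
to(501.9,345.5,275,-2.936)"
```

```text
time: 2.75
tool_pos: [157.6, 586.9, 291.6]
tcp_rot: [-3.141, -0.0, -2.93]
contact_force: [-0.3, -0.1, -0.4]
grip_width: 55.0
finger_force: 0.0
q6 -0.6 turn(rotvec tool) [-0.    -0.     0.006] shift after turn [-287.8 -306.6   16.6] shift before turn [-285.8 -308.3   16.6] t 2.75
```

```bash
python3 -m jog '[[-28.8,-30.7,1.7,0,0,0.006],[-28.8,-30.7,1.7,0,0,0],[-28.8,-30.7,1.7,0,0,0],[-28.8,-30.7,1.7,0,0,0],[-28.8,-30.7,1.7,0,0,0],[-28.8,-30.7,1.7,0,0,0],[-28.8,-30.7,1.7,0,0,0],[-28.8,-30.7,1.7,0,0,0],[-28.8,-30.7,1.7,0,0,0],[-28.8,-30.7,1.7,0,0,0],[0,0,0,0,0,0],[0,0,0,0,0,0]]'
python3 - <<'E'
from h import *
to(501.9,345.5,191,-2.936)
save('wrist','w1')
c=cam('wrist'); print(proj(c,[[501.9,345.5,233],[501.9,345.5,158],[521.4,248,158]]))
for q in bot.outline_of('hook_rod','wrist')[:2]: print(q['p'],q['pixel'])
E
```

```text
time: 3.95
tool_pos: [502.5, 344.5, 274.3]
tcp_rot: [3.141, -0.001, -2.942]
contact_force: [-0.6, 0.2, -1.1]
grip_width: 55.1
finger_force: 0.0
q6 -1.3 turn(rotvec tool) [ 0.    -0.001 -0.006] shift after turn [ 0.3  1.1 83.3] shift before turn [ 0.2  1.1 83.3] t 3.95
[[279.9853777  234.14964175]
 [279.73317485 201.08161213]
 [162.22930345 200.4603882 ]]
0.94 [280.8, 213.2]
```

View pics/w1.png

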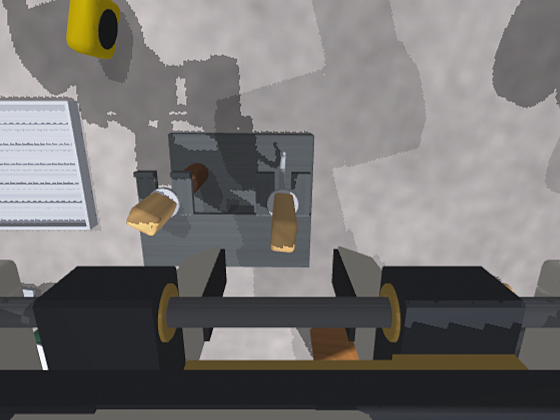

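The handle top is at (284,235), centred between the fingers and about 2 mm to the right of the prediction. The stand is square in the picture, so I'll go down and grip.

```bash
python3 -m jog '[[-1,2.8,20,0,0,-0.006],[0,0,21,0,0,0],[0,0,21,0,0,0],[0,0,21,0,0,0],[0,0,0,0,0,0]]'
python3 -m jog '[[0,0,0,0,0,0],[0,0,0,0,0,0],[0,0,0,0,0,0],[0,0,0,0,0,0],[0,0,0,0,0,0],[0,0,0,0,0,0]]' 0
```

```text
time: 4.55
tool_pos: [500.0, 348.5, 189.2]
tcp_rot: [-3.14, -0.005, -2.93]
contact_force: [-0.2, -0.6, -0.9]
grip_width: 54.9
finger_force: 0.0
time: 5.15
tool_pos: [502.8, 348.1, 192.1]
tcp_rot: [3.141, 0.001, -2.932]
contact_force: [-0.7, -0.1, 2.0]
grip_width: 16.1
finger_force: 30.0
```

```bash
python3 -m jog '[[0,0,-6,0,0,0],[0,0,-6,0,0,0],[5,0,0,0,0,0],[15,0,0,0,0,0],[25,0,0,0,0,0],[30,0,0,0,0,0],[10,0,0,0,0,0],[0,0,-30,0,0,0],[0,0,-40,0,0,0],[0,0,-40,0,0,0],[0,0,-30,0,0,0],[0,0,0,0,0,0]]'
python3 - <<'E'
from h import *
to(430,0,330,-2.932); save('wrist','w2')
c=cam('wrist');o=bot.get_obs();T=rot(o['tcp_rot']);p=np.array(o['tool_pos'])
for q in bot.outline_of('hook_rod','wrist')[:1]:
    m=q['mask'];ys,xs=np.nonzero(m);print(q['p'],xs.min(),xs.max(),ys.min(),ys.max())
P=[p+T@np.array(v) for v in((0,0,37),(0,0,120),(12,0,37+130),(28,0,37+113.5))]
print(proj(c,P).round(1))
E
```

```text
time: 6.35
tool_pos: [421.0, 331.2, 348.6]
tcp_rot: [3.139, 0.009, -2.931]
contact_force: [1.4, -0.4, -1.9]
grip_width: 15.6
finger_force: 30.0
q6 -1.26 turn(rotvec tool) [0.003 0.009 0.001] shift after turn [  60.1 -325.8   18.6] shift before turn [  60.5 -325.9   17.1] t 6.35
0.77 258 299 164 334
[[279.7 236.5]
 [279.6 199.6]
 [279.5 174.5]
 [279.6 161.1]]
```

View pics/w2.png

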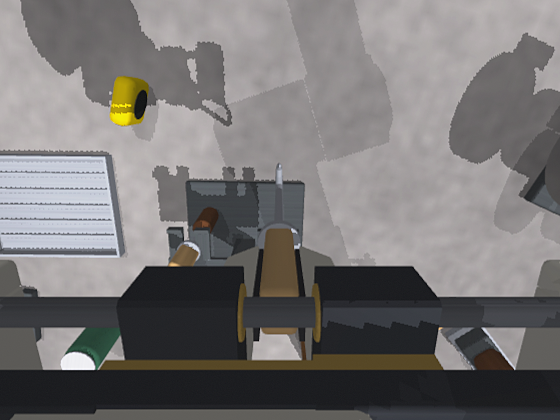

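```bash
python3 -m jog '[[2.3,-30,-5,0,0.0045,0],[2.3,-45,-5,0,0.0045,0],[2.3,-45,-5,0,0,0],[2.3,-45,-5,0,0,0],[2.3,-45,-5,0,0,0],[2.3,-45,-5,0,0,0],[2.3,-45,-5,0,0,0],[2.3,-45,-5,0,0,0],[2.3,-45,-5,0,0,0],[2.3,-45,-5,0,0,0],[2.3,-45,-5,0,0,0],[2.3,-45,-5,0,0,0]]'
python3 -m jog '[[2.3,-45,0,0,0,0],[2.3,-45,0,0,0,0],[0,-20,0,0,0,0],[0,0,0,0,0,0.147],[0,0,0,0,0,0.147],[0,0,0,0,0,0.147],[0,0,0,0,0,0.147],[0,0,0,0,0,0.147],[0,0,0,0,0,0.147],[0,0,0,0,0,0.147],[0,0,0,0,0,0.147],[0,0,0,0,0,0.147]]'
python3 -m jog '[[0,0,0,0,0,0.147],[0,0,0,0,0,0.147],[0,0,0,0,0,0.147],[0,0,0,0,0,0.147],[0,0,0,0,0,0.147],[0,0,0,0,0,0.147],[0,0,0,0,0,0.147],[0,0,0,0,0,0.147],[0,0,0,0,0,0.147],[0,0,0,0,0,0.147],[0,0,0,0,0,0.147],[0,0,0,0,0,0.147]]'
python3 -c "
from h import *
to(520.8,-289.8,400,-0.03)"
```

```text
time: 7.65
tool_pos: [502.2, -190.6, 402.1]
tcp_rot: [3.139, -0.011, -2.932]
contact_force: [0.5, 0.6, -1.8]
grip_width: 15.4
finger_force: 30.0
time: 8.85
tool_pos: [520.8, -297.3, 401.5]
tcp_rot: [-3.131, -0.006, 2.023]
contact_force: [-0.2, -0.4, -1.0]
grip_width: 16.1
finger_force: 30.0
time: 10.05
tool_pos: [520.8, -297.2, 401.5]
tcp_rot: [-3.138, 0.011, 0.259]
contact_force: [-0.2, -0.2, -1.2]
grip_width: 16.1
finger_force: 30.0
q6 0.67 turn(rotvec tool) [-0.002  0.012  0.289] shift after turn [-0.2 -7.4  1.5] shift before turn [ 1.9 -7.2  1.5] t 10.05
```

```bash
python3 -m jog '[[0,-3.7,0,-0.001,0.006,0.145],[0,-3.7,0,-0.001,0.006,0.144],[0,0,0,0,0,0],[0,0,25,0,0,0],[0,0,25,0,0,0],[0,0,25,0,0,0],[0,0,20,0,0,0],[0,0,5,0,0,0],[0,0,0,0,0,0]]'
python3 - <<'E'
from h import *
to(520.8,-289.8,300,-0.03); im=save('wrist','w3')
cv2.imwrite('pics/w3c.png',cv2.resize(im[20:320,130:430,::-1],None,fx=2,fy=2,interpolation=cv2.INTER_CUBIC))
c=cam('wrist');o=bot.get_obs();T=rot(o['tcp_rot']);p=np.array(o['tool_pos'])
P=[p+T@np.array(v) for v in((0,0,37),(26,0,37+113.5))]+[[565.9,-291.1,115]]
print(proj(c,P).round(1), ((proj(c,P)-[130,20])*2).round())
E
```

```text
time: 10.95
tool_pos: [519.6, -290.2, 302.7]
tcp_rot: [3.141, -0.001, -0.022]
contact_force: [-0.3, 0.4, -1.8]
grip_width: 15.7
finger_force: 30.0
q6 0.95 turn(rotvec tool) [ 0.001 -0.001  0.008] shift after turn [ 1.2 -0.4  2.7] shift before turn [ 1.2 -0.4  2.7] t 10.95
[[277.8 239.1]
 [278.  164.9]
 [277.2 139.1]] [[296. 438.]
 [296. 290.]
 [294. 238.]]
```

View pics/w3c.png

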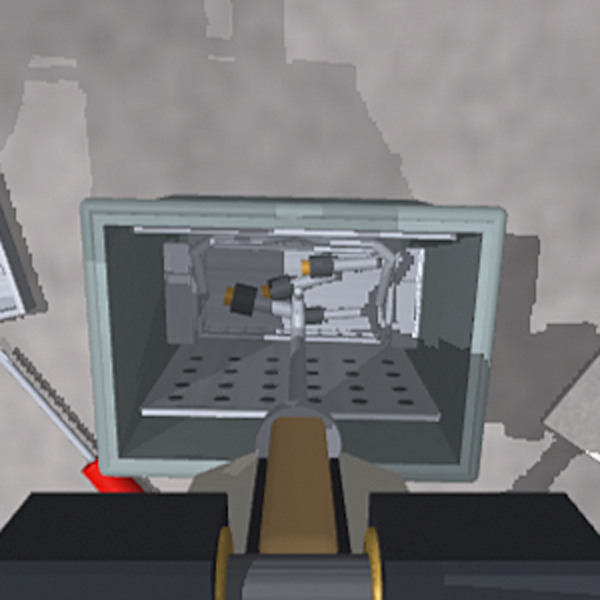

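The crimp is at crop (292,238), exactly where predicted, with the tip at (298,290) in line with it. I'll descend beside the bail, then advance under it.

```bash
python3 -m jog '[[0,0,18,0,0,0.008],[0,0,18,0,0,0],[0,0,15,0,0,0],[0,0,3,0,0,0],[0,0,0,0,0,0]]'; python3 -m jog '[[5,0,0,0,0,0],[5,0,0,0,0,0],[3,0,0,0,0,0],[2,0,0,0,0,0],[1,0,0,0,0,0],[0,0,0,0,0,0]]'
```

```text
time: 11.5
tool_pos: [520.4, -290.6, 250.7]
tcp_rot: [3.139, -0.004, -0.032]
contact_force: [-0.4, -0.7, -0.7]
grip_width: 16.0
finger_force: 30.0
time: 12.1
tool_pos: [536.2, -290.9, 250.0]
tcp_rot: [3.139, -0.003, -0.032]
contact_force: [0.9, -0.6, -1.7]
grip_width: 16.2
finger_force: 30.0
```

```bash
python3 -m jog '[[1,0,0,0,0,0],[1,0,0,0,0,0],[0,0,0,0,0,0]]';python3 -m jog '[[1,0,0,0,0,0],[0,0,0,0,0,0],[0,0,0,0,0,0]]'
```

```text
time: 12.4
tool_pos: [538.1, -291.0, 250.0]
tcp_rot: [3.139, -0.003, -0.032]
contact_force: [0.4, 0.1, -0.7]
grip_width: 15.7
finger_force: 30.0
time: 12.7
tool_pos: [539.1, -291.0, 250.0]
tcp_rot: [3.139, -0.003, -0.032]
contact_force: [0.7, 0.0, -1.9]
grip_width: 16.1
finger_force: 30.0
```

```bash
python3 -m jog '[[1,0,0,0,0,0],[0,0,0,0,0,0]]';python3 -m jog '[[1,0,0,0,0,0],[0,0,0,0,0,0]]'
python3 - <<'E'
from h import *
im=save('wrist','w4')
cv2.imwrite('pics/w4c.png',cv2.resize(im[100:240,190:370,::-1],None,fx=4,fy=4,interpolation=cv2.INTER_CUBIC))
E
```

```text
time: 12.9
tool_pos: [540.1, -291.0, 250.0]
tcp_rot: [3.139, -0.004, -0.032]
contact_force: [0.5, 1.1, -1.8]
grip_width: 16.2
finger_force: 30.0
time: 13.1
tool_pos: [541.2, -291.0, 250.0]
tcp_rot: [3.139, -0.003, -0.032]
contact_force: [-0.1, 0.7, -1.2]
grip_width: 15.8
finger_force: 30.0
```

View pics/w4c.png

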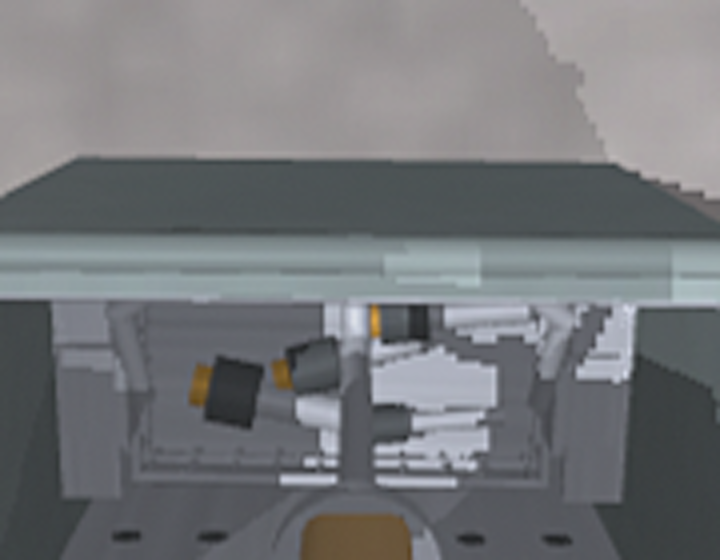

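The rim now hides the crossbar, and the hook lies between the bail arms at crop (355,330). I'll feel for the plate one more millimetre at a time.

```bash
python3 -m jog '[[1,0,0,0,0,0],[0,0,0,0,0,0]]';python3 -m jog '[[0,0,-2,0,0,0],[0,0,-2,0,0,0],[0,0,-2,0,0,0],[0,0,0,0,0,0]]'; python3 -m jog '[[0,0,-2,0,0,0],[0,0,-2,0,0,0],[0,0,-2,0,0,0],[0,0,0,0,0,0]]'; python3 -m jog '[[0,0,-2,0,0,0],[0,0,-2,0,0,0],[0,0,-2,0,0,0],[0,0,0,0,0,0]]'
```

```text
time: 13.35
tool_pos: [542.2, -291.1, 250.0]
tcp_rot: [3.139, -0.004, -0.032]
contact_force: [0.1, -0.2, -1.9]
grip_width: 16.0
finger_force: 30.0
time: 13.75
tool_pos: [542.2, -291.2, 256.5]
tcp_rot: [3.139, -0.004, -0.032]
contact_force: [0.1, 0.3, -1.0]
grip_width: 15.9
finger_force: 30.0
time: 14.15
tool_pos: [542.2, -291.2, 262.4]
tcp_rot: [3.139, -0.004, -0.032]
contact_force: [0.2, 0.5, -1.0]
grip_width: 16.1
finger_force: 30.0
time: 14.55
tool_pos: [542.1, -291.1, 268.5]
tcp_rot: [3.139, -0.004, -0.032]
contact_force: [-0.1, -0.2, -1.9]
grip_width: 15.3
finger_force: 30.0
```

```bash
python3 -m jog '[[0,0,-3,0,0,0],[0,0,-3,0,0,0],[0,0,-2,0,0,0],[-4,0,0,0,0,0],[-5,0,-1,0,0,0],[-5,0,-1,0,0,0],[-5,0,-2,0,0,0],[-5,0,-2,0,0,0],[-5,0,-2,0,0,0],[0,0,0,0,0,0]]'; python3 -m jog '[[0,0,-1.5,0,0,0],[0,0,-1.5,0,0,0],[0,0,-1.5,0,0,0],[0,0,0,0,0,0]]'
python3 - <<'E'
from h import *
im=save('wrist','w5')
cv2.imwrite('pics/w5c.png',cv2.resize(im[60:260,160:400,::-1],None,fx=3,fy=3,interpolation=cv2.INTER_CUBIC))
E
```

```text
time: 15.55
tool_pos: [512.4, -290.2, 284.6]
tcp_rot: [3.139, -0.004, -0.033]
contact_force: [1.1, -0.4, -1.5]
grip_width: 15.7
finger_force: 30.0
time: 15.95
tool_pos: [512.9, -289.9, 287.8]
tcp_rot: [3.14, -0.002, -0.032]
contact_force: [0.7, 1.4, -5.1]
grip_width: 16.0
finger_force: 30.0
```

View pics/w5c.png

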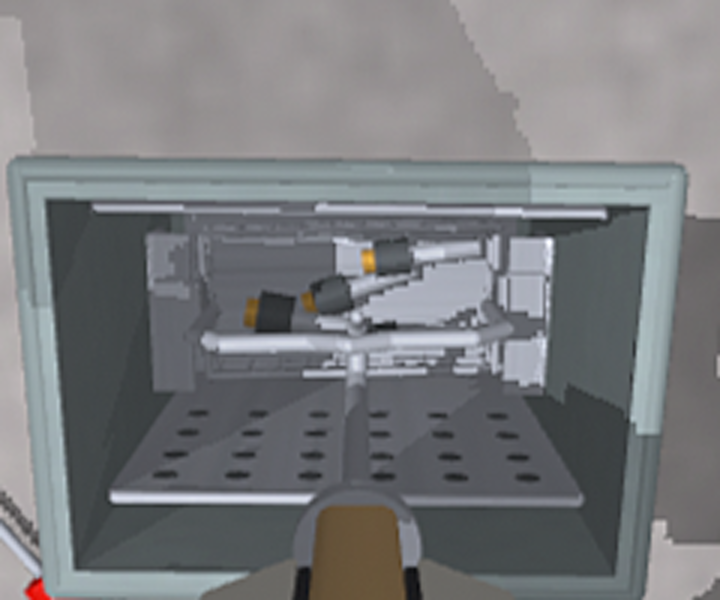

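The bail is caught: the crimp sits in the hook at crop (355,342) with the bail upright, and load is starting to show. Lifting gently.

```bash
python3 -m jog '[[0,0,-1,0,0,0],[0,0,-1,0,0,0],[0,0,-1,0,0,0],[0,0,-1,0,0,0],[0,0,0,0,0,0]]';python3 -m jog '[[0.5,0,-1,0,0,0],[0.5,0,-1,0,0,0],[0.5,0,-2,0,0,0],[0.5,0,-3,0,0,0],[0.5,0,-4,0,0,0],[0.5,0,-4,0,0,0],[0,0,-4,0,0,0],[0,0,-2,0,0,0],[0,0,0,0,0,0]]'
```

```text
time: 16.5
tool_pos: [513.0, -290.1, 292.6]
tcp_rot: [3.139, -0.004, -0.032]
contact_force: [-0.2, 0.1, -6.6]
grip_width: 16.3
finger_force: 30.0
time: 17.4
tool_pos: [516.0, -290.2, 314.0]
tcp_rot: [3.139, -0.004, -0.032]
contact_force: [0.5, -0.3, -6.1]
grip_width: 15.7
finger_force: 30.0
```

```bash
python3 -m jog '[[0,0,-4,0,0,0],[0,0,-7,0,0,0],[0,0,-10,0,0,0],[0,0,-10,0,0,0],[0,0,-10,0,0,0],[0,0,-10,0,0,0],[0,0,-10,0,0,0],[0,0,-8,0,0,0],[0,0,-5,0,0,0],[0,0,-2,0,0,0],[0,0,0,0,0,0]]';python3 -m jog '[[0,0,-4,0,0,0],[0,0,-8,0,0,0],[0,0,-12,0,0,0],[0,0,-15,0,0,0],[0,0,-15,0,0,0],[0,0,-15,0,0,0],[0,0,-11,0,0,0],[0,0,-7,0,0,0],[0,0,-3,0,0,0],[0,0,0,0,0,0],[0,0,0,0,0,0]]'
python3 -c "
from h import *
to(566,4,400,0.21)
print(bot.get_obs()['joint_positions'])"
```

```text
time: 18.5
tool_pos: [515.6, -290.0, 389.5]
tcp_rot: [3.139, -0.003, -0.032]
contact_force: [-0.5, 0.4, -6.2]
grip_width: 16.0
finger_force: 30.0
time: 19.6
tool_pos: [515.3, -289.7, 478.8]
tcp_rot: [3.14, -0.002, -0.032]
contact_force: [0.1, 0.5, -6.1]
grip_width: 15.8
finger_force: 30.0
q6 0.96 turn(rotvec tool) [ 0.002 -0.002 -0.242] shift after turn [ 110.8 -276.7   78.8] shift before turn [  41.  -295.3   78.4] t 19.6
[-6.41870743e-01  4.53527748e-01  6.79060848e-01  1.31915945e-04
  2.00603976e+00  9.61181226e-01]
```

```bash
python3 -m jog '[[0.3,-3,0,0,0,0],[0.7,-7,0,0,0,0],[1.3,-12,0,0,0,0],[1.8,-17,0,0,0,0],[2.2,-21,0,0,0,0],[2.5,-24,0,0,0,0],[2.6,-25,0,0,0,0],[2.6,-25,0,0,0,0],[2.6,-25,0,0,0,0],[2.6,-25,0,0,0,0],[2.6,-25,0,0,0,0],[2.5,-24,0,0,0,0]]'; python3 -m jog '[[2.2,-21,0,0,0,0],[1.8,-17,0,0,0,0],[1.3,-12,0,0,0,0],[0.7,-7,0,0,0,0],[0.4,-4,0,0,0,0],[0.1,-1,0,0,0,0],[0,0,0,0,0,0],[0,0,0,0,0,0]]'
python3 - <<'E'
from h import *
to(555.5,4.2,280,-0.032)
im=save('side','s2')
cv2.imwrite('pics/s2c.png',cv2.resize(im[20:290,150:410,::-1],None,fx=2.2,fy=2.2,interpolation=cv2.INTER_CUBIC))
E
```

```text
time: 20.8
tool_pos: [546.7, -54.9, 479.4]
tcp_rot: [3.14, -0.004, -0.031]
contact_force: [0.3, -0.9, -7.1]
grip_width: 15.7
finger_force: 30.0
time: 21.6
tool_pos: [555.6, 3.5, 478.8]
tcp_rot: [3.139, -0.003, -0.033]
contact_force: [-0.4, 0.2, -8.0]
grip_width: 16.1
finger_force: 30.0
q6 1.47 turn(rotvec tool) [ 0.002 -0.003 -0.001] shift after turn [-1.000e-01 -7.000e-01  1.988e+02] shift before turn [ -0.8  -1.2 198.8] t 21.6
```

View pics/s2c.png

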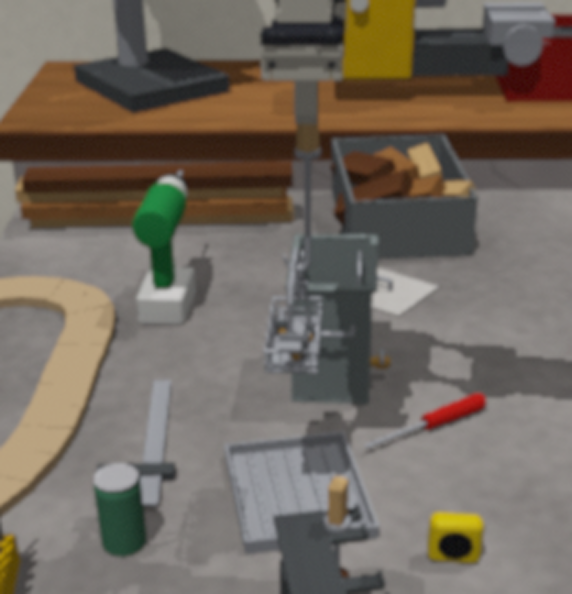

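The basket hangs level from the hook (crop 293,335) over the tray. Lowering.

```bash
python3 -m jog '[[0,0,5,0,0,0],[0,0,10,0,0,0],[0,0,15,0,0,0],[0,0,20,0,0,0],[0,0,22,0,0,0],[0,0,22,0,0,0],[0,0,22,0,0,0],[0,0,20,0,0,0],[0,0,15,0,0,0],[0,0,10,0,0,0],[0,0,6,0,0,0],[0,0,3,0,0,0]]'; python3 -m jog '[[0,0,2,0,0,0],[0,0,2,0,0,0],[0,0,2,0,0,0],[0,0,2,0,0,0],[0,0,1.5,0,0,0],[0,0,1.5,0,0,0],[0,0,1.5,0,0,0],[0,0,1.5,0,0,0],[0,0,0,0,0,0],[0,0,0,0,0,0]]'
```

```text
time: 22.85
tool_pos: [556.1, 3.6, 308.6]
tcp_rot: [3.139, -0.003, -0.032]
contact_force: [0.4, -0.1, -7.5]
grip_width: 15.8
finger_force: 30.0
time: 23.85
tool_pos: [556.2, 3.7, 294.9]
tcp_rot: [3.139, -0.003, -0.032]
contact_force: [0.5, 0.5, -6.0]
grip_width: 15.8
finger_force: 30.0
```

```bash
python3 -m jog '[[0,0,2,0,0,0],[0,0,2,0,0,0],[0,0,1.5,0,0,0],[0,0,1.5,0,0,0],[0,0,1.5,0,0,0],[0,0,1.5,0,0,0],[0,0,1.5,0,0,0],[0,0,0,0,0,0],[0,0,0,0,0,0]]';  python3 -m jog '[[0,0,1.5,0,0,0],[0,0,1.5,0,0,0],[0,0,1.5,0,0,0],[0,0,1,0,0,0],[0,0,0,0,0,0],[0,0,0,0,0,0]]'
```

```text
time: 24.75
tool_pos: [556.2, 3.7, 283.4]
tcp_rot: [3.139, -0.003, -0.032]
contact_force: [0.2, -0.0, -6.9]
grip_width: 15.8
finger_force: 30.0
time: 25.35
tool_pos: [556.2, 3.7, 277.9]
tcp_rot: [3.139, -0.003, -0.032]
contact_force: [-0.5, -0.4, -6.3]
grip_width: 16.0
finger_force: 30.0
```

```bash
python3 -m jog '[[0,0,1,0,0,0],[0,0,1,0,0,0],[0,0,1,0,0,0],[0,0,0,0,0,0],[0,0,0,0,0,0]]';  python3 -m jog '[[0,0,1,0,0,0],[0,0,1,0,0,0],[0,0,1,0,0,0],[0,0,0,0,0,0],[0,0,0,0,0,0]]'
```

```text
time: 25.85
tool_pos: [556.3, 3.6, 274.9]
tcp_rot: [3.139, -0.003, -0.032]
contact_force: [0.2, 0.1, -6.3]
grip_width: 15.8
finger_force: 30.0
time: 26.35
tool_pos: [556.6, 3.7, 272.5]
tcp_rot: [3.139, -0.005, -0.032]
contact_force: [-0.5, 0.9, -1.7]
grip_width: 15.9
finger_force: 30.0
```

```bash
python3 -m jog '[[0,0,3,0,0,0],[0,0,5,0,0,0],[0,0,6,0,0,0],[0,0,6,0,0,0],[0,0,6,0,0,0],[0,0,6,0,0,0],[0,0,6,0,0,0],[0,0,5,0,0,0],[0,0,2,0,0,0],[0,0,0,0,0,0]]';  python3 -m jog '[[2,0,0,0,0,0],[3,0,0,0,0,0],[3,0,0,0,0,0],[3,0,0,0,0,0],[3,0,0,0,0,0],[3,0,0,0,0,0],[3,0,0,0,0,0],[3,0,0,0,0,0],[0,0,0,0,0,0],[0,0,0,0,0,0],[0,0,0,0,0,0]]'
python3 - <<'E'
from h import *
im=save('wrist','w6')
cv2.imwrite('pics/w6c.png',cv2.resize(im[60:280,140:420,::-1],None,fx=2.6,fy=2.6,interpolation=cv2.INTER_CUBIC))
E
```

```text
time: 27.35
tool_pos: [556.3, 3.6, 226.6]
tcp_rot: [3.139, -0.003, -0.032]
contact_force: [-1.0, -0.6, -1.7]
grip_width: 16.0
finger_force: 30.0
time: 28.45
tool_pos: [579.3, 2.8, 226.9]
tcp_rot: [3.139, -0.003, -0.032]
contact_force: [-0.7, 0.3, -1.8]
grip_width: 15.9
finger_force: 30.0
```

View pics/w6c.png

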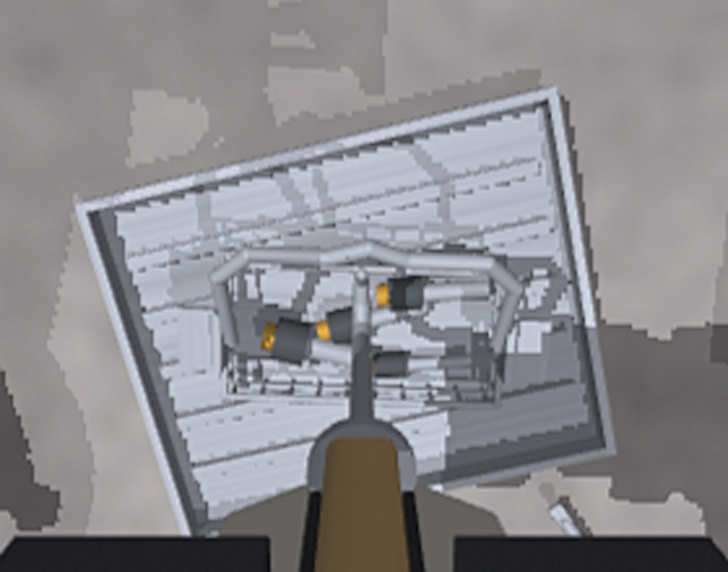

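The bail has fallen forward (crossbar at row 250), with the hook free behind it at (360,280). The basket is standing in the middle of the tray. I'll draw back and lift out.

```bash
python3 -m jog '[[-8,0,0,0,0,0],[-12,0,0,0,0,0],[-10,0,0,0,0,0],[0,0,-5,0,0,0],[0,0,-20,0,0,0],[0,0,-30,0,0,0],[0,0,-30,0,0,0],[0,0,-30,0,0,0],[0,0,-15,0,0,-0.147],[0,0,0,0,0,-0.147],[0,0,0,0,0,-0.147],[0,0,0,0,0,-0.147]]'; python3 -m jog '[[0,0,0,0,0,-0.147],[0,0,0,0,0,-0.147],[0,0,0,0,0,-0.147],[0,0,0,0,0,-0.147],[0,0,0,0,0,-0.147],[0,0,0,0,0,-0.147],[0,0,0,0,0,-0.147],[0,0,0,0,0,-0.147],[0,0,0,0,0,-0.147],[0,0,0,0,0,-0.147],[0,0,0,0,0,-0.147],[0,0,0,0,0,-0.147]]'; python3 -m jog '[[0,0,0,0,0,-0.147],[0,0,0,0,0,-0.147],[0,0,0,0,0,-0.147],[0,0,0,0,0,-0.147],[0,0,0,0,0,-0.147],[0,0,0,0,0,-0.147],[0,0,0,0,0,0]]'
python3 -c "
from h import *
to(415,329.5,349,-2.932)"
```

```text
time: 29.7
tool_pos: [549.2, 4.0, 357.5]
tcp_rot: [3.137, -0.003, 0.562]
contact_force: [-0.1, 0.5, -1.3]
grip_width: 16.0
finger_force: 30.0
time: 30.9
tool_pos: [549.2, 4.1, 357.4]
tcp_rot: [3.14, 0.005, 2.326]
contact_force: [0.4, 0.1, -1.5]
grip_width: 15.6
finger_force: 30.0
time: 31.6
tool_pos: [549.2, 4.0, 357.3]
tcp_rot: [-3.139, 0.004, -3.08]
contact_force: [-0.3, 0.3, -1.5]
grip_width: 15.7
finger_force: 30.0
q6 -1.76 turn(rotvec tool) [-0.003  0.004 -0.148] shift after turn [ 63.5 346.3   8.3] shift before turn [113.9 333.1   7. ] t 31.6
```

```bash
python3 -m jog '[[0,0,0,-0.003,0.004,-0.147],[20,20,0,0,0,0],[25,35,0,0,0,0],[18.5,40,0,0,0,0],[0,45,0,0,0,0],[0,45,0,0,0,0],[0,45,0,0,0,0],[0,45,0,0,0,0],[0,40,0,0,0,0],[0,25,0,0,0,0],[0,6,0,0,0,0],[0,0,0,0,0,0]]'
python3 -c "
from h import *
to(419.7,330.3,204,-2.932)"
```

```text
time: 32.8
tool_pos: [415.5, 330.1, 357.0]
tcp_rot: [3.142, -0.001, -2.935]
contact_force: [-0.9, -0.1, -1.5]
grip_width: 15.8
finger_force: 30.0
q6 -1.25 turn(rotvec tool) [ 0.    -0.001 -0.003] shift after turn [ -4.2  -0.7 153. ] shift before turn [ -4.3  -0.7 153. ] t 32.8
```

```bash
python3 -m jog '[[0,-0.7,25,0,0,-0.003],[0,0,35,0,0,0],[0,0,35,0,0,0],[0,0,30,0,0,0],[0,0,20,0,0,0],[0,0,8,0,0,0],[0,0,0,0,0,0],[-4.2,0,0,0,0,0],[-15,0,0,0,0,0],[-15,0,0,0,0,0],[-10,0,0,0,0,0],[0,0,0,0,0,0]]'
python3 - <<'E'
from h import *
to(502.8,348.1,204,-2.932); im=save('wrist','w7')
cv2.imwrite('pics/w7c.png',cv2.resize(im[100:340,160:400,::-1],None,fx=2.5,fy=2.5,interpolation=cv2.INTER_CUBIC))
E
```

```text
time: 34.0
tool_pos: [460.5, 338.3, 204.7]
tcp_rot: [3.141, 0.001, -2.932]
contact_force: [-0.1, 0.9, -2.3]
grip_width: 15.6
finger_force: 30.0
q6 -1.28 turn(rotvec tool) [ 0.001  0.001 -0.   ] shift after turn [-43.4   0.8   0.7] shift before turn [-43.4   0.8   0.8] t 34.0
```

View pics/w7c.png

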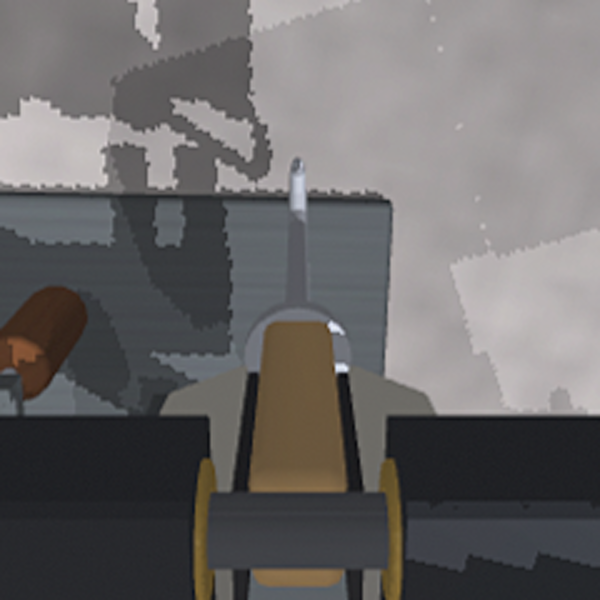

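The rod is still upright and square in the grip at crop (298,270), in front of its slot. Inserting.

```bash
python3 -m jog '[[-6,0.8,0,0,0,0],[-8,0,0,0,0,0],[-8,0,0,0,0,0],[-8,0,0,0,0,0],[-7,0,0,0,0,0],[-5,0,0,0,0,0],[-1.4,0,0,0,0,0],[0,0,0,0,0,0]]'
python3 -m jog '[[0,0,3,0,0,0],[0,0,3,0,0,0],[0,0,2,0,0,0],[0,0,1,0,0,0],[0,0,0,0,0,0]]'
```

```text
time: 34.85
tool_pos: [501.3, 348.0, 203.8]
tcp_rot: [3.141, -0.001, -2.931]
contact_force: [0.1, -0.4, -1.5]
grip_width: 15.7
finger_force: 30.0
time: 35.35
tool_pos: [501.0, 348.0, 194.8]
tcp_rot: [3.141, -0.001, -2.931]
contact_force: [0.2, 0.3, -1.5]
grip_width: 16.1
finger_force: 30.0
```

```bash
python3 -m jog '[[-1.5,0,0,0,0,0],[0,0,1,0,0,0],[0,0,1,0,0,0],[0,0,0,0,0,0],[0,0,0,0,0,0]]'
python3 -m jog '[[0,0,1,0,0,0],[0,0,0,0,0,0],[0,0,0,0,0,0]]'
```

```text
time: 35.85
tool_pos: [502.6, 348.3, 192.9]
tcp_rot: [3.141, -0.001, -2.931]
contact_force: [0.1, 0.4, -2.4]
grip_width: 15.7
finger_force: 30.0
time: 36.15
tool_pos: [502.7, 348.4, 192.1]
tcp_rot: [3.141, -0.001, -2.931]
contact_force: [0.8, -0.1, -0.4]
grip_width: 15.8
finger_force: 30.0
```

```bash
python3 -m jog '[[0,0,0,0,0,0],[0,0,0,0,0,0],[0,0,0,0,0,0],[0,0,0,0,0,0],[0,0,0,0,0,0],[0,0,0,0,0,0]]' 55
python3 -m jog '[[0,0,-5,0,0,0],[0,0,-20,0,0,0],[0,0,-30,0,0,0],[0,0,-35,0,0,0],[0,0,-35,0,0,0],[0,0,-10,0,0,0],[0,0,0,0,0,0],[0,0,0,0,0,0],[0,0,0,0,0,0],[0,0,0,0,0,0]]'
python3 - <<'E'
from h import *
save('wrist','w8');save('top','t8')
c=cam('wrist')
for q in bot.outline_of('hook_rod','wrist')[:1]:print(q['p'],q['pixel'])
print(proj(c,[[501.9,346.5,233],[502.5,346.5,158]]))
ct=cam('top')
for t,z in(('basket',38),('tray',20)):
    for q in bot.outline_of(t,'top')[:1]:
        cn=max(cv2.findContours(q['mask'].astype(np.uint8),0,1)[0],key=cv2.contourArea)[:,0]
        print(t,q['p'],cv2.minAreaRect(ray(ct,cn,z)[:,:2].astype(np.float32)))
im=cv2.imread('pics/w8.png')[:,:,::-1]
a=im[100:340,130:430];b=cv2.imread('pics/t8.png')[:,:,::-1][140:300,220:420]
cv2.imwrite('pics/end.png',np.hstack([cv2.resize(a,(450,360)),cv2.resize(b,(350,360))])[...,::-1])
E
```

```text
time: 36.75
tool_pos: [502.6, 348.3, 191.9]
tcp_rot: [3.141, -0.001, -2.931]
contact_force: [-0.4, 0.1, 0.1]
grip_width: 50.0
finger_force: 0.0
time: 37.75
tool_pos: [502.4, 348.1, 325.3]
tcp_rot: [-3.141, -0.004, -2.931]
contact_force: [0.8, 0.9, 0.6]
grip_width: 50.4
finger_force: 0.0
0.56 [277.1, 196.6]
[[277.67970041 208.24158423]
 [277.86947697 186.23648576]]
basket 0.78 ((587.2359619140625, -0.13750457763671875), (147.8844757080078, 95.72116088867188), 85.8774185180664)
tray 0.87 ((565.1793823242188, 4.657691955566406), (160.93316650390625, 201.15283203125), 11.467687606811523)
```

View pics/end.png

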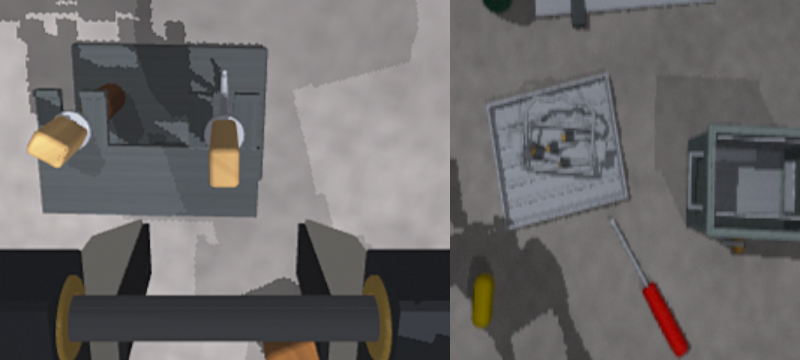

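The rod hangs in its slot (224,140) beside the brush, and the basket stands mid-tray with its bail down. Handing in.

```bash
python3 -c "
from plant import bot
print(bot.close_job())"
```

```text
the job is handed in; nothing more can be done
None
```

I lifted the basket out of the tank, stood it mid-tray and hung the hook rod back in its slot beside the brush. The job was handed in at about 38 s of the 72 s allowed; no verdict was returned.

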